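# Set out the blood-smear staining line

## Task

Get the staining caddy ready: the small amber dropper bottle left in its middle bay is out of date, so push it down through the sprung flap of the yellow glass-waste bin and let the flap close behind it. Stand the reagents in the three bays in working order as you face the caddy with its slide trough towards you: the red-capped bottle in the left bay, the large dark amber bottle with the black cap in the middle between the other two, the blue-capped bottle in the right bay. Lay the small cream cover-slip carton flat on top of the closed blue slide box; keep the three reagent bottles upright throughout and leave the timer where it stands.

Things in the scene. Friction and masses are not known exactly. Their poses are not given: they have to be found in the camera images.
- caddy: Fixed slate-grey staining caddy, 244 (y) x 146 mm (x). Three open bays in a row, 76 x 76 mm inside, centres at x 0, y +80 (left), 0 (middle), -80 mm (right). Bay floors 4 mm up, walls 4 mm thick, 30 mm high. Towards the robot (x -42 to -104) a slide trough 18 mm high with rails and smears. Origin: underside, centre of middle bay; x away from robot, y left. Yaw within 0.2 rad.
- bin: Fixed yellow glass-waste bin, red lid, 130 (x) x 170 (y) x 160 mm high. In the flat lid top a mouth 78 (x) x 128 mm (y), its centre at x -4, shut by a grey flap 74 x 124 mm that swings down inside about a hinge along y at the far edge (x +33, 156 mm up). Empty, floor 4 mm up. Origin: underside centre; x away from the robot, yaw within 0.2 rad.
- bin_flap (a joint): Angle of the bin's grey flap: 0 shut and level, grows as it swings down into the bin, to 1.45. A light spring shuts it (about 0.02 Nm shut, 0.03 Nm open: under 1 N at its near edge). A bottle pushed 75 mm below the lid top has passed the flap's edge and falls in when let go.
- slide_box: Fixed closed blue slide box, 105 (x) x 170 (y) x 36 mm high; its lid, 95 x 170 mm, is flat on top, 36 mm up. Origin: underside centre; x away from the robot, yaw within 0.25 rad.
- old_dropper: Small amber glass dropper bottle with black cap, 60 g, 72 mm high: body 31 mm diameter up to 50 mm, cap 29 mm diameter from there to the top. At the start it stands in the middle bay of the caddy. Origin: underside centre, z along its axis.
- red_bottle: Clear reagent bottle with pink liquid and red screw cap, 102 mm high: body 48 mm diameter up to 89 mm, cap 44 mm diameter above. 0.16 kg. Origin: underside centre, z along its axis.
- dark_bottle: Large dark amber reagent bottle with black screw cap, 125 mm high: body 57 mm diameter up to 112 mm, cap 52 mm diameter above. 0.31 kg. Origin: underside centre, z along its axis.
- blue_bottle: White reagent bottle with blue screw cap, 118 mm high: body 53 mm diameter up to 105 mm, cap 49 mm diameter above. 0.22 kg. Origin: underside centre, z along its axis.
- carton: Small cream carton of cover slips lying flat, 28 (x) x 64 (y) x 15 mm high. Origin: underside centre, z up; yaw within 0.3 rad at the start.
- timer: Round white bench timer with a red dial on top, 65 mm diameter, 44 mm high, loose; it stays where it is. Origin: underside centre.
Things that resemble listed ones, but are neither listed nor needed, are in the scene too. What is shaped like the dark_bottle but green is not meant. Of the things that look like the red_bottle, the larger one is meant.

How it is judged (in metres and radians):
At the end, for the whole second after the job is handed in: Dropper in the bin, flap shut (0.12 rad). Red-capped, dark amber, blue-capped bottles upright (0.08 rad) on the floors of the left, middle, right bay (18 mm of centre). Carton flat on the slide box lid (40 x 70 mm of centre). Timer within 30 mm of its start. All at rest (x of old_dropper in the frame of bin between -0.06 and 0.06 m and y of old_dropper in the frame of bin between -0.08 and 0.08 m and z of old_dropper in the frame of bin between -0.005 and 0.105 m and value of joint bin_flap below 0.12 rad and linear speed of each of old_dropper, red_bottle, dark_bottle, blue_bottle, carton below 0.02 m/s and x of red_bottle in the frame of caddy between -0.018 and 0.018 m and y of red_bottle in the frame of caddy between 0.062 and 0.098 m and z of each of red_bottle, dark_bottle, blue_bottle in the frame of caddy below 0.008 m and angle between each of red_bottle, dark_bottle, blue_bottle, carton's own z axis and vertical below 0.08 rad and x of dark_bottle in the frame of caddy between -0.018 and 0.018 m and y of dark_bottle in the frame of caddy between -0.018 and 0.018 m and x of blue_bottle in the frame of caddy between -0.018 and 0.018 m and y of blue_bottle in the frame of caddy between -0.098 and -0.062 m and x of carton in the frame of slide_box between -0.04 and 0.04 m and y of carton in the frame of slide_box between -0.07 and 0.07 m and z of carton in the frame of slide_box between 0.032 and 0.04 m and distance of timer from where it was at the start of the episode below 0.03 m); the robot touches nothing.
It fails at once if a reagent bottle is tipped by more than 0.5 rad (angle between any of red_bottle, dark_bottle, blue_bottle's own z axis and vertical above 0.5 rad).
It fails at once if the timer is moved by more than 30 mm (distance of timer from where it was at the start of the episode above 0.03 m).
It also fails if it takes over 133 s, if anything falls off the work surface, if the arm or the gripper's body presses on something with over 40 N, if the wrist force passes 120 N, or if a joint passes its speed limit or range.

## Robot

A 6-joint arm with a two-finger parallel gripper is mounted at the origin on a cart in front of the work surface, level with it; the furniture and walls round the work are solid. World frame = base frame: x ahead of the robot, y to its left, z up, the work surface at z = 0. Lengths are in mm, angles in rad, forces in N, time in s.
With the tool pointing down it reaches from about 375 to 975 mm from the base axis. Payload 3.8 kg.
Tool frame: the origin (TCP) lies on the centre line of the jaws, within the pads' length; the fingertips stand manip.finger_overhang ahead of it and the grasp point (between the pads) is the TCP (manip.finger_overhang is the distance from the TCP to the fingertips, in mm); z points along the fingers, y is the line along which they close (so a half turn about z gives the same grasp; the last joint's range is limited). The gripper opens to 88 mm and grips with 3 to 60 N. Pads are 18 mm wide; open, the fingers measure 123 mm over their backs; the gripper's body (75 mm by 187 mm) begins 45 mm behind the grasp point.
Start: joints at [-1.244, 0.264, 1.604, -0, 1.274, -0.037], TCP at [240.178, -630.819, 225.406] pointing down, gripper open.
Joint ranges: [-2.63, 2.63], [-0.94, 2.18], [0.31, 2.57], [-1.31, 4.45], [0, 2.66], [-2.55, 2.55]. Speed limits (rad/s): [2.57, 2.57, 3.14, 3.14, 3.14, 3.14].

## Interface

Orientations are given as [roll, pitch, yaw] about the fixed x, y, z axes, in that order (R = Rz(yaw) Ry(pitch) Rx(roll)).
In Python, from cell import sensors, camera, calibration, job_done, manip gives the robot as it stands. The module is installed in compiled form; this text tells all that it offers.
- The arm moves only by the shell command python3 -m pendant 'ROWS' [FORCE]. ROWS is a JSON object whose one key "increments" holds a list of rows, each a list of 3 entries, a list of its own where there are three numbers: the shift along the tool's x, y, z in cm, then the turn, a rotation vector about the tool's x, y, z in rad, then the opening, from 0 (shut) to 1 (fully open). In form: {"increments": [[[dx, dy, dz], [wx, wy, wz], hand], ...]}. A call has 1 to 12 rows; each row shifts and turns the commanded pose from where the row before left it, along the tool's axes as they then stand; what a row does not reach is not made up. A row lasts 1/8 s, in which the tool goes at most 62.5 mm and 10.7 degrees, less where a joint would pass 70% of its speed; a pose out of reach is approached as far as the arm can. A call is refused whole if a number of a shift passes 6.25 or a number of a turn 0.188, either way. A call with a gripper value outside its range is refused whole. The fingers move at their own pace and stop on an object; FORCE is the grip in N (left out, the last holds). Time passes only in rows, so rows that do not move let the fingers close. It gives the time, the measured TCP pose, the force, the opening and the grip force at its end, in the units of the state.
- sensors.observe(): the state, without advancing time (a new reading comes with each control period).
- camera(name): name is "scene" or "top" or "wrist"; returns the picture (420x560x3 uint8, blue, green, red); there is no depth.
- calibration(name): a dict with "mtx" (3x3 intrinsics, pixels), "R" (3x3) and "t" (3): a world point X has camera coordinates R X + t. Camera axes: x right, y down, z forward; pixel columns grow to the right and rows downward; lengths in mm; the calibration is good to about 2 mm. A picture is of the moment at which its call begins: read the wrist's pose just before it. calibration takes no time and is no camera call; for the wrist camera it gives the pose at the moment of the call.
- job_done(): hands the job in; it is judged then, once.
The state is a dict: "t": time; "joints": joint angles; "dq": joint speeds; "tau": joint torques, N m; "position": TCP position; "eef_rot": TCP orientation; "force": force on the tool from outside, world axes, zero at the start; "moment": the same for the moment, N m; "width": finger opening in mm; "grip_force": force on a finger pad.
Only numpy, scipy, OpenCV 4.12 (cv2) and the standard library are available. Lean on these libraries where they do the work, as an engineer would, in place of code of your own. Each camera call takes 0.05 s, during which the arm holds its last target. There are 200 camera calls.

## Working session

There is one attempt and no reset: what is moved stays moved. The work goes in short steps, Python scripts to look and compute and a shell command to move; the robot and the scene stay as the last step left them, time stands still between calls to the robot, and variables do not carry over. Pictures are saved under pics/ and viewed, at most 14 in all, crops included, and the job is handed in when it is done.

```bash
mkdir -p pics; python3 - <<'E'
from cell import sensors,camera,calibration,manip
import cv2,numpy as np
print(sensors.observe(), manip.finger_overhang)
for n in("top","scene"):
    im=camera(n);cv2.imwrite(f"pics/{n}0.png",im)
    cv2.imwrite(f"pics/{n}0b.png",cv2.resize(im,(800,600),interpolation=cv2.INTER_CUBIC))
    c=calibration(n);print(n,c["mtx"].tolist(),np.round(c["R"],3).tolist(),c["t"])
E
```

```text
{'t': 0.0, 'joints': array([-1.24390088e+00,  2.64739085e-01,  1.60532362e+00,  3.41837728e-06,
        1.27365700e+00, -3.69495931e-02]), 'dq': array([ 5.19127621e-04, -9.89649275e-05,  7.08691739e-04,  3.27663723e-04,
        5.89950793e-04,  1.27332897e-03]), 'tau': array([-2.96062817e-04, -5.02120972e+01, -3.56874597e+01,  7.27532362e-02,
        2.92599859e-02, -1.79361978e-04]), 'position': array([ 239.95482857, -630.15815515,  224.12468755]), 'eef_rot': array([-3.13946718e+00, -8.18398401e-05,  3.63843946e-01]), 'force': array([0.70462796, 0.21571895, 0.77092355]), 'moment': array([ 0.02154265,  0.02111236, -0.06126293]), 'grip_force': 0.0, 'width': 88.01513663457037} 19.0
top [[537.8065847384984, 0.0, 286.8340845111727], [0.0, 537.8065847384984, 204.3651928947101], [0.0, 0.0, 1.0]] [[0.028, -1.0, 0.012], [-0.988, -0.029, -0.153], [0.153, -0.007, -0.988]] [ -16.40908835  522.14201367 1477.58751979]
scene [[493.2679399413466, 0.0, 277.70158996964994], [0.0, 493.2679399413466, 213.0878774341033], [0.0, 0.0, 1.0]] [[-0.431, -0.903, 0.008], [-0.523, 0.242, -0.817], [0.736, -0.356, -0.576]] [230.35141932 353.24738447 951.65971913]
```

View pics/top0b.png

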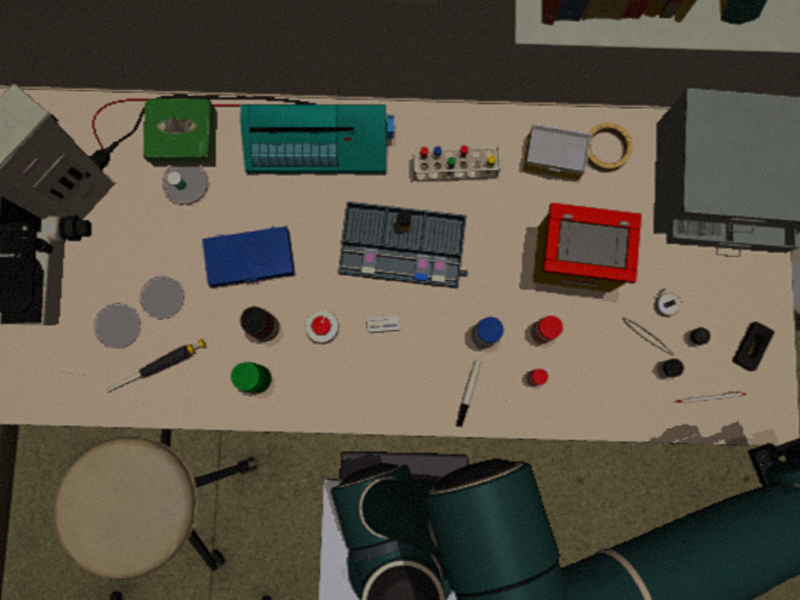

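View pics/scene0b.png

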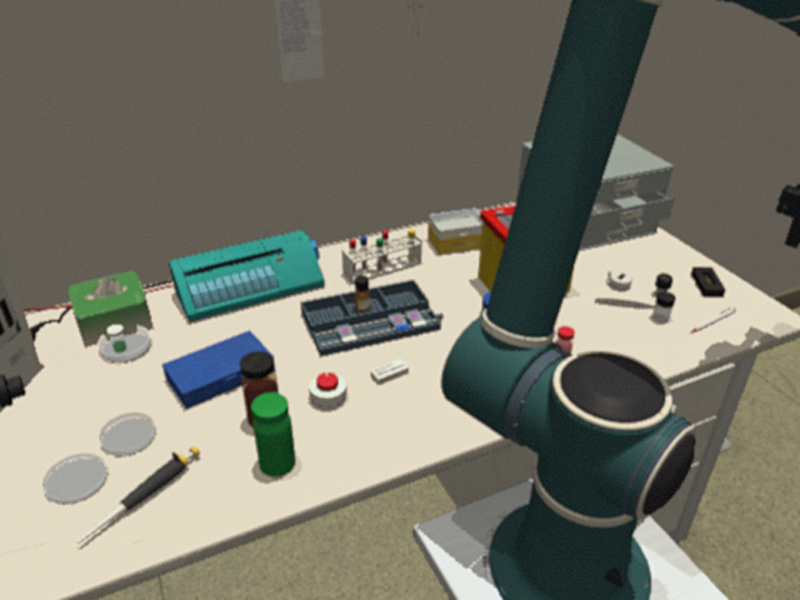

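The pictures show these candidates (top view, 800 scale):
- Red caps at (549,327), large, and (538,377), small. The larger one is meant.
- Dark amber bottle with black cap at (258,323). The green one at (251,377) is not meant.
- Blue cap (488,331), dropper (404,221) in the middle bay, carton (383,324), timer (322,325).
- Slide box (249,256), bin (592,245), caddy (402,245).

Next I'll measure positions and check them with model overlays.

```bash
cat > h.py <<'E'
import numpy as np,cv2
from cell import sensors,camera,calibration
def px2w(c,u,v,z):
    d=c["R"].T@np.linalg.solve(c["mtx"],[u,v,1.]);C=-c["R"].T@c["t"]
    return C+d*(z-C[2])/d[2]
def proj(c,P):
    p=np.atleast_2d(P)@np.array(c["R"]).T+c["t"];p=p@np.array(c["mtx"]).T
    return p[:,:2]/p[:,2:]
def box(cx,cy,yaw,x0,x1,y0,y1,z):
    a=np.array([[x0,y0],[x1,y0],[x1,y1],[x0,y1]],float);c,s=np.cos(yaw),np.sin(yaw)
    return np.c_[a@np.array([[c,s],[-s,c]])+[cx,cy],np.full(4,z)]
def circ(cx,cy,r,z):
    t=np.linspace(0,2*np.pi,40);return np.c_[cx+r*np.cos(t),cy+r*np.sin(t),np.full(40,z)]
def overlay(im,c,polys,k,roi):
    x,y,w,h=roi;o=cv2.resize(im[y:y+h,x:x+w],None,fx=k,fy=k,interpolation=cv2.INTER_CUBIC)
    for P in polys:
        q=(proj(c,P)+.5-[x,y])*k
        cv2.polylines(o,[np.round(q).astype(int)],True,(0,255,0),1,cv2.LINE_AA)
    return o
E
python3 - <<'E'
from h import *
im=cv2.imread("pics/top0.png");c=calibration("top");s=.7
print("cam",-c["R"].T@c["t"])
hsv=cv2.cvtColor(im,cv2.COLOR_BGR2HSV)
def blob(u,v,lo,hi,r=22):
    u,v=int(u*s),int(v*s);m=np.zeros(im.shape[:2],np.uint8)
    m[v-r:v+r,u-r:u+r]=cv2.inRange(hsv,lo,hi)[v-r:v+r,u-r:u+r]
    n,l,st,ce=cv2.connectedComponentsWithStats(m);i=1+np.argmax(st[1:,4])
    pts=np.argwhere(l==i)[:,::-1].astype(np.float32)
    return ce[i],st[i],cv2.minAreaRect(pts)
def sm(a): return np.round(a,1)
V=lambda u,v,z:px2w(c,u*s,v*s,z)[:2]
for n,u,v,lo,hi,z in [("red",549,327,(0,130,100),(10,255,255),102),("blue",488,331,(105,100,40),(130,255,255),118),
  ("dark",258,321,(0,0,0),(180,255,45),125),("drop",404,217,(0,0,0),(180,255,45),76),("timer",322,325,(0,130,100),(12,255,255),44)]:
    ce,st,_=blob(u,v,lo,hi,18);print(n,sm(ce),st,sm(px2w(c,*ce,z)))
for n,pts,z in [("caddy",[(347,204),(465,213),(457,286),(339,275)],25),("bin",[(551,206),(640,212),(637,283),(545,274)],160),
  ("slide",[(203,238),(290,227),(294,273),(213,286)],36),("carton",[(368,319),(399,317),(400,329),(368,331)],15)]:
    P=np.array([V(*p,z) for p in pts]);print(n,sm(P).tolist(),"mean",sm(P.mean(0)))
E
```

```text
cam [ 290.3362079     9.58095075 1540.0582817 ]
red [386.5 227.8] [378 221  16  16  96] [ 457. -271.  102.]
blue [342.6 230.6] [334 222  18  18 253] [ 444.3 -150.9  118. ]
dark [180.8 226.2] [169 215  26  24 424] [442.6 277.5 125. ]
drop [281.4 152.4] [264 145  36  19 240] [663.3  18.3  76. ]
timer [224.2 227.5] [218 221  13  14  73] [451.3 171.6  44. ]
caddy [[701.5, 130.9], [690.1, -109.0], [539.6, -95.5], [554.8, 141.0]] mean [621.5  16.9]
bin [[672.8, -257.7], [666.5, -423.0], [532.8, -415.1], [544.4, -246.7]] mean [ 604.1 -335.6]
slide [[619.7, 414.3], [647.5, 242.2], [554.3, 229.4], [523.4, 387.9]] mean [586.2 318.4]
carton [[469.2, 80.3], [475.0, 18.6], [451.0, 15.8], [445.2, 79.4]] mean [460.1  48.5]
```

```bash
cat > ov.py <<'E'
from h import *
im=cv2.imread("pics/top0.png");c=calibration("top")
im=cv2.convertScaleAbs(im,alpha=1.5,beta=15)
C=(651,15,-.06);B=(605,-335.5,-.04);S=(585,319,.15);K=(461,48.5,.05)
P=[]
for y in(80,0,-80):P.append(box(*C,-38,38,y-38,y+38,30))
P+=[box(*C,-42,42,-122,122,30),box(*C,-104,-42,-122,122,18)]
P+=[box(*B,-65,65,-85,85,160),box(*B,-43,35,-64,64,160)]
P+=[box(*S,-47.5,47.5,-85,85,36),box(*K,-14,14,-32,32,15)]
for x,y,r,z in[(457,-271,22,102),(444,-151,24.5,118),(443,276,26,125),(657,15,14.5,76),(451,171.6,32.5,44)]:P.append(circ(x,y,r,z))
a=overlay(im,c,P,4,(135,130,195,120));b=overlay(im,c,P,4,(315,130,150,150))
cv2.imwrite("pics/ovA.png",a);cv2.imwrite("pics/ovB.png",b)
E
python3 ov.py
```

```text
(no output)
```

View pics/ovA.png

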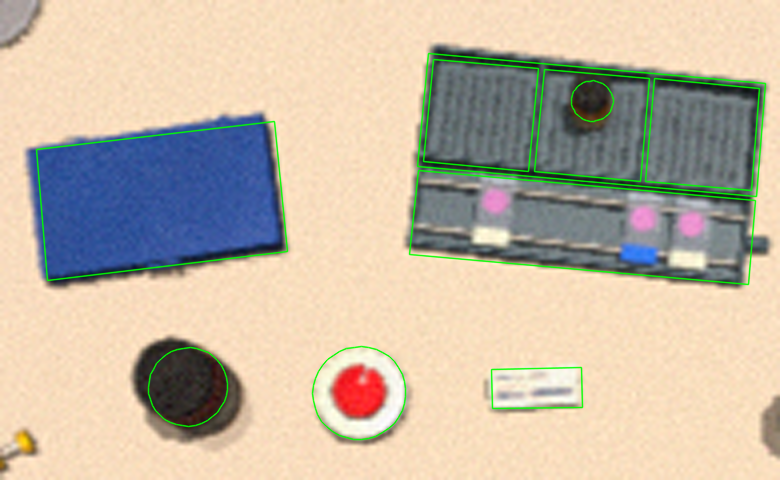

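View pics/ovB.png

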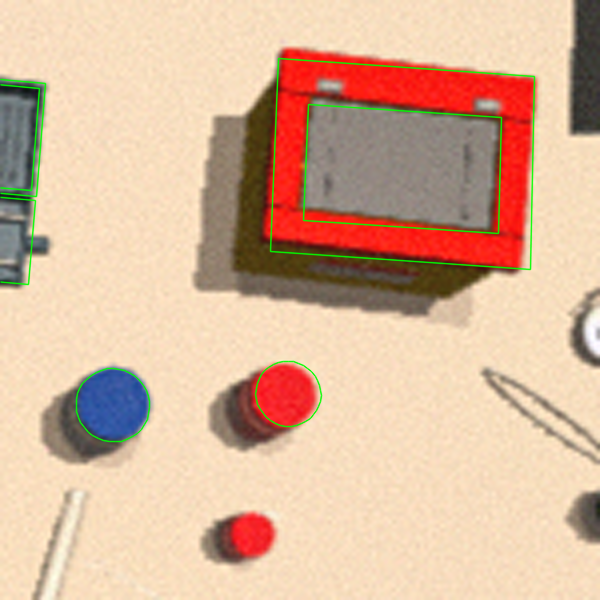

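The overlay is within about 3 mm for the red and blue caps, carton and timer. I'm correcting the rest:
- dark bottle (450,285)
- slide box (588,325, yaw 0.17)
- bin (608,-334, yaw -0.075)
- caddy (654.5,14, yaw -0.067)

The crop confirms the large red cap at (286,394), and the small lookalike at (250,535). I'll do the dropper first.

```bash
cat > go.py <<'E'
# usage: go.py x y z yaw : total shift (cm, tool axes after the turn) and turn about tool z
import sys,numpy as np
from cell import sensors
from scipy.spatial.transform import Rotation as R
x,y,z,w=map(float,sys.argv[1:5]);o=sensors.observe();p=o["position"]
Rt=R.from_euler("xyz",[np.pi,0,w]);Rc=R.from_euler("xyz",o["eef_rot"])
print("t%.1f"%o["t"],"pos",p.round(1),"rot",o["eef_rot"].round(3),"w%.1f g%.1f"%(o["width"],o["grip_force"]),"F",o["force"].round(1))
print("turn",(Rc.inv()*Rt).as_rotvec().round(3),"shift cm",((Rt.inv().apply(np.array([x,y,z])-p))/10).round(2))
E
python3 -m pendant '{"increments":[[[0,0,0],[0,0,0.144],1],[[0,0,0],[0,0,0.144],1],[[0,0,0],[0,0,0.144],1],[[2.3,-4.2,0],[0,0,0],1],[[2.3,-4.2,0],[0,0,0],1],[[2.3,-4.2,0],[0,0,0],1],[[2.3,-4.2,0],[0,0,0],1],[[2.3,-4.2,0],[0,0,0],1],[[2.3,-4.2,0],[0,0,0],1],[[2.3,-4.2,0],[0,0,0],1],[[2.3,-4.2,0],[0,0,0],1],[[2.3,-4.2,0],[0,0,0],1]]}'
python3 go.py 657 15 130 -0.067
```

```text
t: 1.6
position: [472.8, -266.2, 225.0]
eef_rot: [-3.141, 0.001, -0.068]
force: [0.2, -0.0, -1.0]
width: 88.1
grip_force: 0.0
t1.6 pos [ 472.8 -266.2  225. ] rot [-3.141e+00  1.000e-03 -6.800e-02] w88.1 g0.0 F [ 0.2 -0.  -1. ]
turn [-0.     0.001 -0.001] shift cm [ 16.5  -29.29   9.5 ]
```

```bash
python3 -m pendant '{"increments":[[[2.06,-3.66,0],[0,0,0],1],[[2.06,-3.66,0],[0,0,0],1],[[2.06,-3.66,0],[0,0,0],1],[[2.06,-3.66,0],[0,0,0],1],[[2.06,-3.66,1],[0,0,0],1],[[2.06,-3.66,2],[0,0,0],1],[[2.06,-3.66,3],[0,0,0],1],[[2.06,-3.66,3.5],[0,0,0],1],[[0,0,0],[0,0,0],1],[[0,0,0],[0,0,0],1]]}'
python3 go.py 657 15 60 -0.067
python3 - <<'E'
from h import *
im=camera("wrist");c=calibration("wrist")
P=[circ(657,15,14.5,76)]+[box(654.5,14,-.067,-38,38,y-38,y+38,30) for y in(80,0,-80)]
cv2.imwrite("pics/w1.png",overlay(im,c,P,1.4,(0,0,560,420)))
E
```

```text
t: 2.85
position: [656.4, 12.9, 130.2]
eef_rot: [3.141, 0.001, -0.068]
force: [-0.1, 0.4, 0.1]
width: 88.1
grip_force: 0.0
t2.9 pos [656.4  12.9 130.2] rot [ 3.141e+00  1.000e-03 -6.800e-02] w88.1 g0.0 F [-0.1  0.4  0.1]
turn [ 0.001  0.001 -0.001] shift cm [ 0.04 -0.22  7.02]
```

View pics/w1.png

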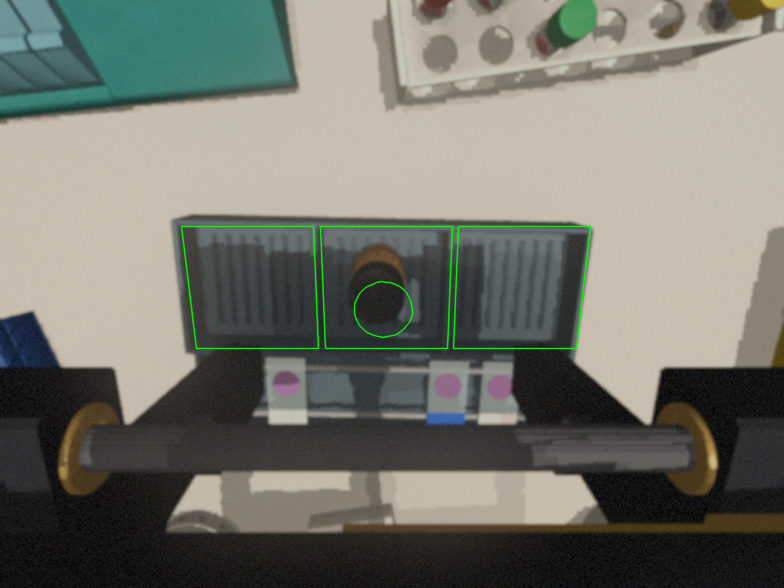

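The wrist view shows the dropper cap centre at about (377,295), so the dropper is near (663.5,18). The caddy is refined to (655,16, yaw -0.08).

```bash
python3 -m pendant '{"increments":[[[0.67,-0.55,0],[0,0,0],1],[[0,0,2.2],[0,0,0],1],[[0,0,2.3],[0,0,0],1],[[0,0,2.3],[0,0,0],1],[[0,0,0],[0,0,0],1],[[0,0,0],[0,0,0],0],[[0,0,0],[0,0,0],0],[[0,0,0],[0,0,0],0],[[0,0,0],[0,0,0],0],[[0,0,0],[0,0,0],0],[[0,0,0],[0,0,0],0]]}' 15
python3 go.py 657 15 260 -0.075
```

```text
t: 4.28
position: [663.9, 18.1, 62.5]
eef_rot: [-3.142, -0.0, -0.068]
force: [-0.1, -0.7, 0.8]
width: 30.1
grip_force: 0.0
t4.3 pos [663.9  18.1  62.5] rot [-3.142 -0.    -0.068] w30.1 g0.0 F [-0.1 -0.7  0.8]
turn [-0.    -0.     0.007] shift cm [ -0.66   0.37 -19.75]
```

```bash
python3 -m pendant '{"increments":[[[0,0,0],[0,0,0],0],[[0,0,0],[0,0,0],0],[[0,0,0],[0,0,0],0],[[0,0,-2],[0,0,0],0],[[0,0,-4],[0,0,0],0],[[0,0,-5],[0,0,0],0],[[0,0,-5],[0,0,0],0],[[0,0,-3.5],[0,0,0],0]]}'
python3 go.py 596 -333 258 -0.075
```

```text
t: 5.28
position: [664.5, 18.3, 261.3]
eef_rot: [-3.141, -0.003, -0.068]
force: [1.2, -0.2, -0.7]
width: 0.6
grip_force: 0.0
t5.3 pos [664.5  18.3 261.3] rot [-3.141e+00 -3.000e-03 -6.800e-02] w0.6 g0.0 F [ 1.2 -0.2 -0.7]
turn [-0.    -0.003  0.007] shift cm [-4.2  35.55  0.33]
```

```bash
python3 - <<'E'
from h import *
im=camera("wrist");c=calibration("wrist")
P=[circ(663.5,18,14.5,76)]+[box(655,16,-.08,-38,38,y-38,y+38,30) for y in(80,0,-80)]+[circ(664.5,18.3,3,62)]
a=overlay(im,c,P,1,(0,0,560,420))
t=camera("top");c=calibration("top")
b=overlay(t,c,P[:-1],3,(220,125,130,90))
s=np.zeros((600,560,3),np.uint8);s[:330]=a[:330];s[330:]=b[:270,:390].shape[1]and np.pad(b[:270],((0,0),(0,170),(0,0)))
cv2.imwrite("pics/w2.png",s)
E
```

```text
(no output)
```

View pics/w2.png

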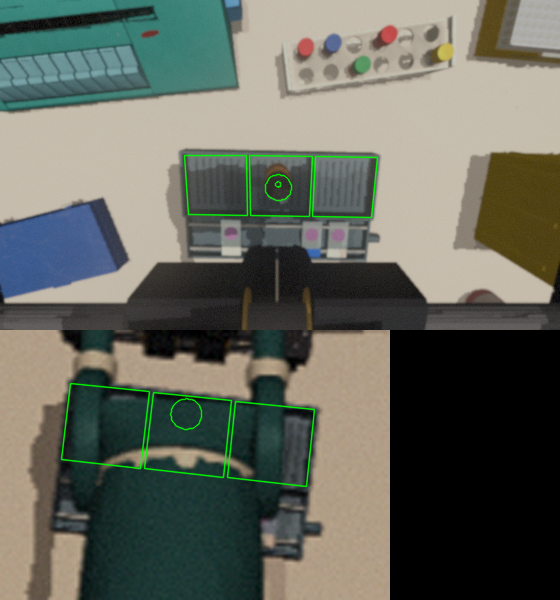

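```bash
python3 - <<'E'
from h import *
im=cv2.convertScaleAbs(camera("wrist"),alpha=2.2,beta=20);c=calibration("wrist");np.save("c.npy",c,allow_pickle=True)
print("cam",(-c["R"].T@c["t"]).round(0))
x,y,w,h=230,140,100,90
a=overlay(im,c,[],4,(x,y,w,h));b=overlay(im,c,[circ(663.5,18,14.5,76),circ(663.5,18,15.5,54),circ(663.5,18,15.5,4)],4,(x,y,w,h))
cv2.imwrite("pics/w3.png",np.hstack([a,b]))
E
```

```text
cam [735.  13. 421.]
```

View pics/w3.png

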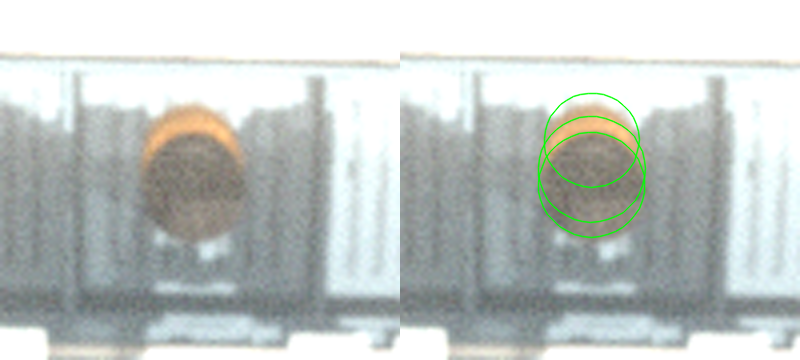

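The dropper is still standing in the middle bay at about (661.5,17), cap centre at crop (194,187). I'll retry the grasp and check before lifting.

```bash
python3 -m pendant '{"increments":[[[-0.3,0.05,5],[0,0,0],1],[[0,0,5],[0,0,0],1],[[0,0,4],[0,0,0],1],[[0,0,3],[0,0,0],1],[[0,0,2.2],[0,0,0],1],[[0,0,1.2],[0,0,0],1],[[0,0,0],[0,0,0],1],[[0,0,0],[0,0,0],0],[[0,0,0],[0,0,0],0],[[0,0,0],[0,0,0],0],[[0,0,0],[0,0,0],0],[[0,0,0],[0,0,0],0]]}' 20
python3 -m pendant '{"increments":[[[0,0,0],[0,0,0],0],[[0,0,0],[0,0,0],0]]}'
python3 -m pendant '{"increments":[[[0,0,0],[0,0,0],0],[[0,0,0],[0,0,0],0]]}'
```

```text
t: 6.92
position: [661.1, 17.8, 53.8]
eef_rot: [-3.142, -0.001, -0.068]
force: [1.0, -0.1, 1.3]
width: 27.6
grip_force: 20.0
t: 7.18
position: [661.1, 17.8, 53.7]
eef_rot: [-3.142, -0.001, -0.068]
force: [-0.5, 0.3, 2.0]
width: 27.3
grip_force: 20.0
t: 7.42
position: [661.2, 17.8, 53.7]
eef_rot: [-3.142, -0.001, -0.068]
force: [-0.2, 0.4, 1.9]
width: 27.7
grip_force: 20.0
```

```bash
python3 -m pendant '{"increments":[[[0,0,-0.5],[0,0,0],0],[[0,0,-1],[0,0,0],0],[[0,0,-1],[0,0,0],0],[[0,0,-1],[0,0,0],0],[[0,0,0],[0,0,0],0]]}'
python3 - <<'E'
from h import *
im=cv2.convertScaleAbs(camera("wrist"),alpha=2.2,beta=20)
cv2.imwrite("pics/w4.png",cv2.resize(im[180:],(800,343)))
E
```

```text
t: 8.05
position: [662.0, 17.8, 90.2]
eef_rot: [-3.141, -0.003, -0.068]
force: [-0.1, -0.1, -0.7]
width: 27.5
grip_force: 20.0
```

View pics/w4.png

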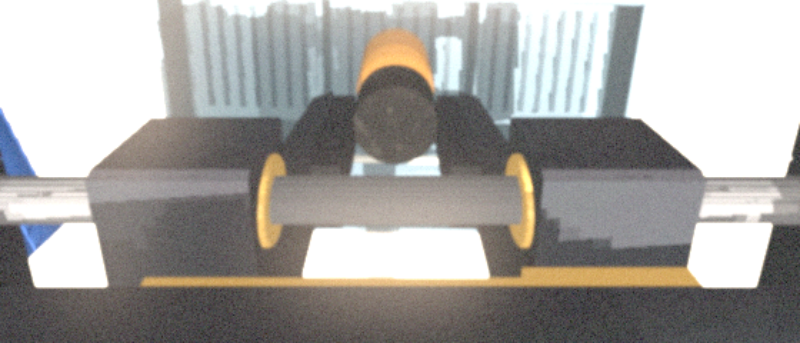

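```bash
python3 - <<'E'
from h import *
c=calibration("wrist");print(sensors.observe()["position"])
for z in(105,112.5,118):print(z,px2w(c,275.8,267.5,z).round(1))
print(proj(c,[[662,17.8,90],[662,17.8,112.5],[662,17.8,71]]))
E
```

```text
[661.4535526   17.80896099  89.36300624]
105 [660.4  18.3 105. ]
112.5 [664.1  18.  112.5]
118 [666.8  17.8 118. ]
[[276.67782118 252.03413943]
 [276.62855079 271.61458622]
 [276.71068631 238.97327459]]
```

```bash
python3 -m pendant '{"increments":[[[0,0,-3],[0,0,0],0],[[0,0,-4],[0,0,0],0],[[0,0,-4],[0,0,0],0],[[-0.2,1.5,-4],[0,0,0],0],[[-0.4,3,-2],[0,0,0],0],[[-0.6,4.5,0],[0,0,0],0],[[-0.6,4.5,0],[0,0,0],0],[[-0.6,4.5,0],[0,0,0],0],[[-0.6,4.5,0],[0,0,0],0],[[-0.5,4.5,0],[0,0,0],0],[[-0.3,4,0],[0,0,0],0],[[-0.2,2.5,0],[0,0,0],0]]}' 30
python3 go.py 596 -333 118 -0.075
```

```text
t: 9.6
position: [597.3, -315.4, 257.7]
eef_rot: [-3.141, 0.001, -0.07]
force: [-0.3, 0.9, -0.5]
width: 27.2
grip_force: 30.0
t9.6 pos [ 597.3 -315.4  257.7] rot [-3.141e+00  1.000e-03 -7.000e-02] w27.2 g30.0 F [-0.3  0.9 -0.5]
turn [-0.     0.001  0.005] shift cm [-0.    1.77 13.97]
```

Check the mouth position with one wrist picture before pushing in.

```bash
python3 -m pendant '{"increments":[[[0,1,0],[0,0,0],0],[[0,0.75,0],[0,0,0],0],[[0,0,0],[0,0,0],0]]}'
python3 - <<'E'
from h import *
im=camera("wrist");c=calibration("wrist");print(sensors.observe()["position"])
B=(608,-334,-.075)
cv2.imwrite("pics/w5.png",overlay(im,c,[box(*B,-65,65,-85,85,160),box(*B,-43,35,-64,64,160),circ(596,-333,15.5,160)],1.2,(0,60,560,360)))
E
```

```text
t: 9.98
position: [597.3, -330.5, 258.3]
eef_rot: [-3.141, 0.0, -0.068]
force: [-0.3, -0.4, -0.9]
width: 27.4
grip_force: 30.0
[ 597.28814065 -330.23315552  258.38296943]
```

View pics/w5.png

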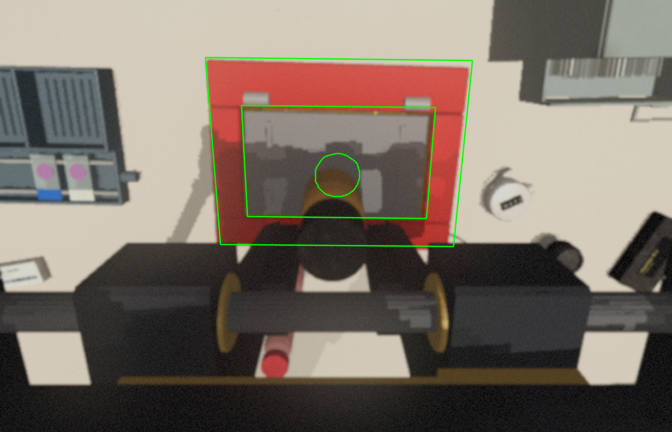

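The overlay fits the lid and flap to 1–2 mm (mouth 244–428 px wide), and the dropper is over the mouth. Pushing down.

```bash
python3 -m pendant '{"increments":[[[0,0.2,2],[0,0,0],0],[[0,0,2],[0,0,0],0],[[0,0,1.5],[0,0,0],0],[[0,0,1.5],[0,0,0],0],[[0,0,1.5],[0,0,0],0],[[0,0,1.5],[0,0,0],0],[[0,0,1.5],[0,0,0],0],[[0,0,1.3],[0,0,0],0],[[0,0,0.8],[0,0,0],0],[[0,0,0],[0,0,0],0]]}'
python3 go.py 597 -332 120 -0.075
```

```text
t: 11.28
position: [596.2, -332.8, 121.3]
eef_rot: [-3.141, 0.002, -0.068]
force: [-0.2, -1.0, -0.7]
width: 27.5
grip_force: 30.0
t11.3 pos [ 596.2 -332.8  121.3] rot [-3.141e+00  2.000e-03 -6.800e-02] w27.5 g30.0 F [-0.2 -1.  -0.7]
turn [-0.001  0.002  0.007] shift cm [ 0.08 -0.09  0.13]
```

```bash
python3 -m pendant '{"increments":[[[0,0,0],[0,0,0],0.6],[[0,0,0],[0,0,0],0.6],[[0,0,0],[0,0,0],0.6],[[0,0,0],[0,0,0],0.6],[[0,0,0],[0,0,0],0.6],[[0,0,-2],[0,0,0],0.6],[[0,0,-3],[0,0,0],0.6],[[0,0,-4],[0,0,0],0.6],[[0,0,-4],[0,0,0],0.6],[[0,0,0],[0,0,0],0.6],[[0,0,0],[0,0,0],0.6]]}'
python3 - <<'E'
from h import *
im=camera("wrist");cv2.imwrite("pics/w6.png",im[60:])
E
```

```text
t: 12.65
position: [596.7, -333.1, 252.8]
eef_rot: [3.141, -0.0, -0.068]
force: [-0.1, 0.1, -1.1]
width: 53.1
grip_force: 0.0
```

View pics/w6.png

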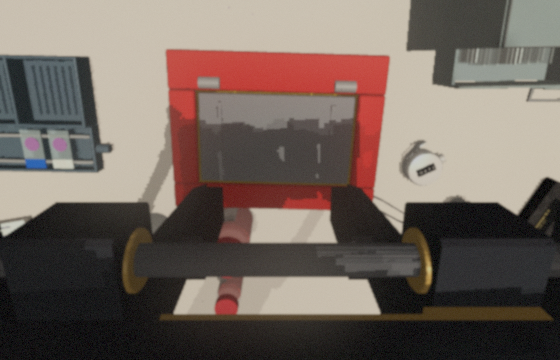

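The dropper is gone and the flap is flat and shut (198–356, 92–183). I'll do the blue bottle next, then the red, turning the tool so the jaws close along x.

```bash
python3 -m pendant '{"increments":[[[0,0,0],[0,0,-0.174],1],[[0,0,0],[0,0,-0.174],1],[[0,0,0],[0,0,-0.174],1],[[0,0,0],[0,0,-0.174],1],[[0,0,0],[0,0,-0.174],1],[[0,0,0],[0,0,-0.174],1],[[0,0,0],[0,0,-0.174],1],[[0,0,0],[0,0,-0.174],1],[[0,0,0],[0,0,-0.166],1],[[0,0,0],[0,0,0],1]]}'
python3 go.py 445 -150 76 1.49
```

```text
t: 13.95
position: [595.9, -332.6, 250.2]
eef_rot: [-3.138, -0.002, 1.488]
force: [-0.3, -0.5, -0.4]
width: 88.2
grip_force: 0.0
t13.9 pos [ 595.9 -332.6  250.2] rot [-3.138e+00 -2.000e-03  1.488e+00] w88.2 g0.0 F [-0.3 -0.5 -0.4]
turn [-0.003 -0.002 -0.002] shift cm [ 16.98 -16.51  17.42]
```

```bash
python3 -m pendant '{"increments":[[[2.83,-2.75,0],[0,0,0],1],[[2.83,-2.75,0],[0,0,0],1],[[2.83,-2.75,0],[0,0,0],1],[[2.83,-2.75,0],[0,0,0],1],[[2.83,-2.75,1],[0,0,0],1],[[2.83,-2.75,2],[0,0,0],1],[[0,0,3],[0,0,0],1],[[0,0,0.5],[0,0,0],1],[[0,0,0],[0,0,0],1]]}' 25
python3 - <<'E'
from h import *
im=camera("wrist");c=calibration("wrist");hsv=cv2.cvtColor(im,cv2.COLOR_BGR2HSV)
m=cv2.inRange(hsv,(105,90,30),(130,255,255));n,l,st,ce=cv2.connectedComponentsWithStats(m)
for i in range(1,n):
    if st[i,4]>150: print(st[i],ce[i].round(),px2w(c,*ce[i],118).round(1))
E
python3 go.py 445 -150 76 1.49
```

```text
t: 15.08
position: [446.0, -150.6, 187.2]
eef_rot: [-3.141, -0.0, 1.488]
force: [-0.4, 0.2, 0.6]
width: 88.1
grip_force: 0.0
[376  21  16  33 438] [383.  37.] [525.1 -38.  118. ]
[251 220  50  23 611] [277. 232.] [ 446.1 -165.1  118. ]
t15.1 pos [ 446.7 -151.   188. ] rot [3.141 0.    1.488] w88.0 g0.0 F [0.  0.2 0.8]
turn [ 0.     0.    -0.002] shift cm [ 0.08 -0.17 11.2 ]
```

```bash
python3 -m pendant '{"increments":[[[0.05,-0.1,3],[0,0,0],1],[[0,0,3],[0,0,0],1],[[0,0,3],[0,0,0],1],[[0,0,1.5],[0,0,0],1],[[0,0,0.7],[0,0,0],1],[[0,0,0],[0,0,0],0],[[0,0,0],[0,0,0],0],[[0,0,0],[0,0,0],0],[[0,0,0],[0,0,0],0],[[0,0,0],[0,0,0],0]]}' 30
python3 go.py 648.6 -63.7 200 1.49
```

```text
t: 16.38
position: [445.3, -150.1, 76.0]
eef_rot: [3.141, 0.0, 1.49]
force: [-2.5, 0.7, 5.4]
width: 52.1
grip_force: 30.0
t16.4 pos [ 445.3 -150.1   76. ] rot [3.141 0.    1.49 ] w52.1 g30.0 F [-2.5  0.7  5.4]
turn [ 0.  0. -0.] shift cm [ 10.25  19.57 -12.4 ]
```

```bash
python3 -m pendant '{"increments":[[[0,0,-1],[0,0,0],0],[[0,0,-2],[0,0,0],0],[[0,0,-3],[0,0,0],0],[[0,1,-3],[0,0,0],0],[[1.2,2.4,0],[0,0,0],0],[[1.8,3.2,0],[0,0,0],0],[[2,3.5,0],[0,0,0],0],[[2,3.5,0],[0,0,0],0],[[1.7,3,0],[0,0,0],0],[[1,2,0],[0,0,0],0],[[0.55,1,0],[0,0,0],0],[[0,0,0],[0,0,0],0]]}'
python3 go.py 648.6 -63.7 81 1.49
```

```text
t: 17.88
position: [648.8, -63.4, 165.2]
eef_rot: [-3.141, 0.0, 1.49]
force: [-0.3, 0.2, -0.6]
width: 52.0
grip_force: 29.9
t17.9 pos [648.8 -63.4 165.2] rot [-3.141  0.     1.49 ] w52.0 g29.9 F [-0.3  0.2 -0.6]
turn [-0.001  0.     0.   ] shift cm [-0.03 -0.02  8.42]
```

```bash
python3 -m pendant '{"increments":[[[0,0,2.2],[0,0,0],0],[[0,0,2.4],[0,0,0],0],[[0,0,1.6],[0,0,0],0],[[0,0,1],[0,0,0],0],[[0,0,0.7],[0,0,0],0],[[0,0,0.5],[0,0,0],0],[[0,0,0],[0,0,0],0]]}'
python3 go.py 648.6 -63.7 81 1.49
```

```text
t: 18.75
position: [648.8, -63.7, 81.4]
eef_rot: [-3.142, 0.0, 1.49]
force: [0.3, -0.5, -0.6]
width: 52.3
grip_force: 29.9
t18.8 pos [648.8 -63.7  81.4] rot [-3.142  0.     1.49 ] w52.3 g29.9 F [ 0.3 -0.5 -0.6]
turn [-0.  0. -0.] shift cm [-0.01 -0.02  0.04]
```

```bash
python3 -m pendant '{"increments":[[[0,0,0.12],[0,0,0],0],[[0,0,0],[0,0,0],0],[[0,0,0],[0,0,0],1],[[0,0,0],[0,0,0],1],[[0,0,0],[0,0,0],1],[[0,0,0],[0,0,0],1],[[0,0,-2],[0,0,0],1],[[0,0,-4],[0,0,0],1],[[0,0,-4],[0,0,0],1],[[0,0,-2],[0,0,0],1],[[0,0,0],[0,0,0],1]]}'
python3 go.py 457 -270 74 1.49
```

```text
t: 20.12
position: [650.2, -63.8, 203.0]
eef_rot: [3.137, 0.0, 1.49]
force: [1.0, 0.2, -0.5]
width: 88.0
grip_force: 0.0
t20.1 pos [650.2 -63.8 203. ] rot [3.137 0.    1.49 ] w88.0 g0.0 F [ 1.   0.2 -0.5]
turn [ 0.005  0.    -0.   ] shift cm [-22.11 -17.59  12.9 ]
```

```bash
python3 -m pendant '{"increments":[[[-1.5,-1.2,0],[0,0,0],1],[[-2.6,-2.1,0],[0,0,0],1],[[-3,-2.4,0],[0,0,0],1],[[-3,-2.4,0],[0,0,0],1],[[-3,-2.4,0],[0,0,0],1],[[-3,-2.4,0],[0,0,0],1],[[-3,-2.3,0],[0,0,0],1],[[-2,-1.6,0],[0,0,0],1],[[-1,-0.8,0],[0,0,0],1],[[0,0,0],[0,0,0],1]]}'
python3 -m pendant '{"increments":[[[0,0,0],[0,0,0.174],1],[[0,0,0],[0,0,0.174],1],[[0,0,0],[0,0,0.174],1],[[0,0,0],[0,0,0.174],1],[[0,0,0],[0,0,0.174],1],[[0,0,0],[0,0,0.174],1],[[0,0,0],[0,0,0.174],1],[[0,0,0],[0,0,0.174],1],[[0,0,0],[0,0,0],1]]}'
python3 - <<'E'
from h import *
im=camera("wrist");c=calibration("wrist");hsv=cv2.cvtColor(im,cv2.COLOR_BGR2HSV)
m=cv2.inRange(hsv,(0,130,80),(10,255,255))|cv2.inRange(hsv,(172,130,80),(180,255,255));n,l,st,ce=cv2.connectedComponentsWithStats(m)
for i in range(1,n):
    if st[i,4]>100: print(st[i],ce[i].round(),px2w(c,*ce[i],102).round(1))
t=cv2.convertScaleAbs(camera("top"),alpha=1.5,beta=15)
C=(655,16,-.08);c=calibration("top")
cv2.imwrite("pics/t2.png",np.hstack([overlay(t,c,[box(*C,-42,42,-122,122,30),circ(648.6,-63.7,24.5,122)],3,(225,125,120,130)),cv2.resize(im,(400,390))]))
E
python3 go.py 457 -270 74 0.1
```

```text
t: 21.38
position: [454.1, -269.8, 198.9]
eef_rot: [-3.14, -0.001, 1.488]
force: [-0.4, 0.6, -0.2]
width: 87.8
grip_force: 0.0
t: 22.5
position: [455.9, -268.8, 199.7]
eef_rot: [-3.141, 0.0, 0.101]
force: [-0.1, -0.1, 0.2]
width: 88.1
grip_force: 0.0
[  248     0   312   130 16401] [407.  70.] [ 568.3 -354.1  102. ]
[ 248  181   52   51 1959] [273. 207.] [ 453.5 -266.3  102. ]
[236 270  29  29 640] [250. 285.] [ 379.5 -252.7  102. ]
t22.6 pos [ 455.7 -269.1  199.9] rot [-3.141  0.     0.102] w88.3 g0.0 F [0.1 0.5 0.5]
turn [-0.001  0.     0.002] shift cm [ 0.12  0.11 12.59]
```

View pics/t2.png

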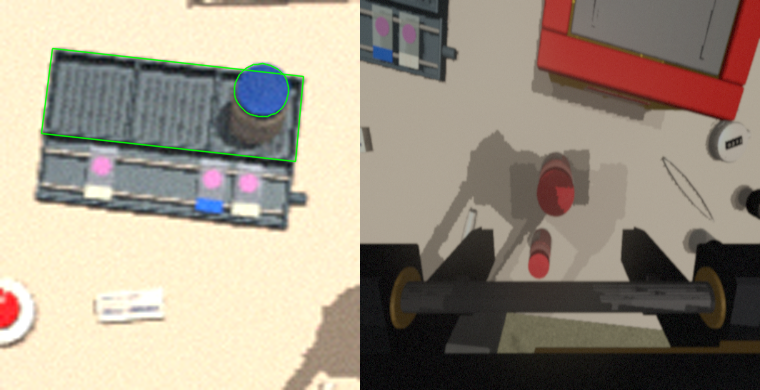

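The blue bottle stands on target in the right bay (cap at 262,90, overlay matching). The larger red cap is at wrist blob (273,207), about (455,-268), and the small one is at (250,285). The gripper is centred over the larger one.

```bash
python3 -m pendant '{"increments":[[[0,0,3],[0,0,0],1],[[0,0,3],[0,0,0],1],[[0,0,3],[0,0,0],1],[[0,0,2],[0,0,0],1],[[0,0,1],[0,0,0],1],[[0,0,0.6],[0,0,0],1],[[0,0,0],[0,0,0],0],[[0,0,0],[0,0,0],0],[[0,0,0],[0,0,0],0],[[0,0,0],[0,0,0],0],[[0,0,0],[0,0,0],0],[[0,0,0],[0,0,0],0]]}' 30
python3 -m pendant '{"increments":[[[0,0,-1],[0,0,0],0],[[0,0,-2.5],[0,0,0],0],[[0,0,-4],[0,0,0],0],[[0,0,-5],[0,0,0],0],[[0,0,-2.5],[0,0,0],0],[[0,0,0],[0,0,0],0]]}'
python3 go.py 661.4 95.7 224 0.1
```

```text
t: 24.1
position: [456.0, -270.2, 74.7]
eef_rot: [3.14, -0.001, 0.098]
force: [1.0, -1.0, 2.1]
width: 45.3
grip_force: 50.1
t: 24.85
position: [456.7, -270.4, 227.0]
eef_rot: [3.139, -0.004, 0.098]
force: [-0.4, -0.4, -2.5]
width: 45.3
grip_force: 49.6
t24.9 pos [ 456.7 -270.4  227. ] rot [ 3.139 -0.004  0.098] w45.3 g49.6 F [-0.4 -0.4 -2.5]
turn [ 0.003 -0.004 -0.002] shift cm [ 24.02 -34.39   0.3 ]
```

```bash
python3 -m pendant '{"increments":[[[1,-1.5,0],[0,0,0],0],[[2,-3,0],[0,0,0],0],[[3,-4.3,0],[0,0,0],0],[[3,-4.3,0],[0,0,0],0],[[3,-4.3,0],[0,0,0],0],[[3,-4.3,0],[0,0,0],0],[[3,-4.3,0],[0,0,0],0],[[3,-4.2,0],[0,0,0],0],[[2,-2.7,0],[0,0,0],0],[[1,-1.5,0],[0,0,0],0],[[0,0,0],[0,0,0],0]]}' 30
python3 go.py 661.4 95.7 79.3 0.1
```

```text
t: 26.22
position: [659.8, 97.3, 222.2]
eef_rot: [3.141, 0.003, 0.1]
force: [0.5, -0.3, -1.4]
width: 44.8
grip_force: 49.6
t26.2 pos [659.8  97.3 222.2] rot [3.141e+00 3.000e-03 1.000e-01] w44.8 g49.6 F [ 0.5 -0.3 -1.4]
turn [ 0.     0.003 -0.   ] shift cm [ 0.14  0.17 14.29]
```

```bash
python3 -m pendant '{"increments":[[[0.1,0.15,2],[0,0,0],0],[[0,0,3],[0,0,0],0],[[0,0,3],[0,0,0],0],[[0,0,2.5],[0,0,0],0],[[0,0,1.7],[0,0,0],0],[[0,0,1],[0,0,0],0],[[0,0,0.6],[0,0,0],0],[[0,0,0.4],[0,0,0],0],[[0,0,0],[0,0,0],0]]}'
python3 go.py 661.4 95.7 78.5 0.1
```

```text
t: 27.35
position: [662.2, 94.8, 82.6]
eef_rot: [-3.142, -0.001, 0.098]
force: [0.6, -0.2, -1.2]
width: 44.7
grip_force: 49.6
t27.4 pos [662.2  94.8  82.6] rot [-3.142e+00 -1.000e-03  9.800e-02] w44.7 g49.6 F [ 0.6 -0.2 -1.2]
turn [-0.    -0.001 -0.002] shift cm [-0.07 -0.09  0.41]
```

```bash
python3 -m pendant '{"increments":[[[0,0,0.3],[0,0,0],0],[[0,0,0.1],[0,0,0],0],[[0,0,0],[0,0,0],0]]}'
python3 -m pendant '{"increments":[[[0,0,0],[0,0,0],1],[[0,0,0],[0,0,0],1],[[0,0,0],[0,0,0],1],[[0,0,0],[0,0,0],1],[[0,0,-2],[0,0,0],1],[[0,0,-4],[0,0,0],1],[[0,0,-4],[0,0,0],1],[[0,0,-3],[0,0,0],1],[[0,0,0],[0,0,0],1]]}'
python3 go.py 450 285 205 1.49
```

```text
t: 27.72
position: [662.3, 94.8, 78.8]
eef_rot: [-3.142, -0.001, 0.098]
force: [-0.4, 0.5, 0.7]
width: 45.0
grip_force: 49.7
t: 28.85
position: [664.5, 95.0, 213.5]
eef_rot: [-3.142, -0.009, 0.098]
force: [0.4, 0.4, -0.1]
width: 87.9
grip_force: 0.0
t28.9 pos [664.5  95.  213.5] rot [-3.142 -0.009  0.098] w87.9 g0.0 F [ 0.4  0.4 -0.1]
turn [ 0.006 -0.007 -1.392] shift cm [ 17.21 -22.91   0.85]
```

```bash
python3 -m pendant '{"increments":[[[-1.2,-1.3,0],[0,0,0],1],[[-2.5,-2.7,0],[0,0,0],1],[[-3,-3.2,0],[0,0,0],1],[[-3,-3.2,0],[0,0,0],1],[[-3,-3.2,0],[0,0,0],1],[[-3,-3.2,0],[0,0,0],1],[[-2.4,-2.6,0],[0,0,0],1],[[-1.4,-1.6,0],[0,0,0],1],[[0,0,0],[0,0,0],1],[[0,0,0],[0,0,0],1]]}'
python3 - <<'E'
from h import *
im=cv2.convertScaleAbs(camera("wrist"),alpha=1.8,beta=20);c=calibration("wrist")
t=cv2.convertScaleAbs(camera("top"),alpha=1.5,beta=15);ct=calibration("top")
a=overlay(im,c,[circ(450,285,26,125),circ(450,285,28.5,0)],.8,(0,60,560,360))
b=overlay(t,ct,[circ(661.4,95.7,22,106),circ(648.6,-63.7,24.5,122)],2.88,(230,135,120,100))
cv2.imwrite("pics/w7.png",np.hstack([a,b]))
E
python3 go.py 450 285 84 0.1
```

```text
t: 30.1
position: [446.6, 284.1, 207.0]
eef_rot: [3.14, 0.002, 0.098]
force: [0.5, 0.0, -0.2]
width: 87.7
grip_force: 0.0
t30.2 pos [447.5 284.  207.6] rot [3.141e+00 1.000e-03 9.700e-02] w88.2 g0.0 F [-0.5 -0.4  0.2]
turn [ 0.001  0.001 -0.003] shift cm [ 0.26 -0.08 12.36]
```

View pics/w7.png

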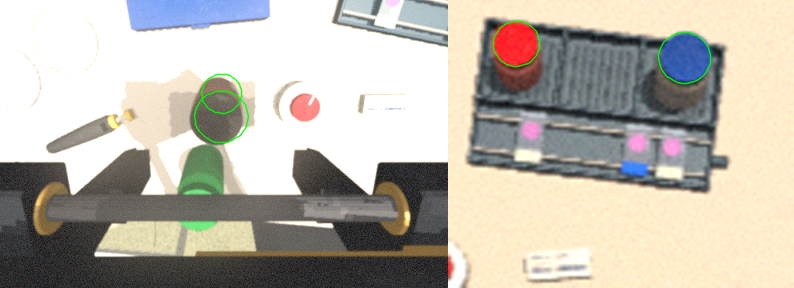

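The dark amber bottle (221,118) matches the overlay, with the green one at (200,190) behind it. The red and blue bottles stand in the left and right bays. Grasping the dark bottle.

```bash
python3 -m pendant '{"increments":[[[0.2,-0.1,2.5],[0,0,0],1],[[0,0,3],[0,0,0],1],[[0,0,3],[0,0,0],1],[[0,0,2.2],[0,0,0],1],[[0,0,1.1],[0,0,0],1],[[0,0,0.5],[0,0,0],1],[[0,0,0],[0,0,0],0],[[0,0,0],[0,0,0],0],[[0,0,0],[0,0,0],0],[[0,0,0],[0,0,0],0],[[0,0,0],[0,0,0],0],[[0,0,0],[0,0,0],0]]}' 35
python3 -m pendant '{"increments":[[[0,0,-1],[0,0,0],0],[[0,0,-2.5],[0,0,0],0],[[0,0,-4],[0,0,0],0],[[0,0,-5],[0,0,0],0],[[0,0,-2.5],[0,0,0],0],[[0,0,0],[0,0,0],0]]}'
python3 -m pendant '{"increments":[[[0,0,0],[0,0,-0.15],0],[[0,0,0],[0,0,-0.174],0],[[0,0,0],[0,0,-0.174],0],[[0,0,0],[0,0,-0.174],0],[[0,0,0],[0,0,-0.174],0],[[0,0,0],[0,0,-0.174],0],[[0,0,0],[0,0,-0.174],0],[[0,0,0],[0,0,-0.15],0],[[0,0,0],[0,0,-0.048],0],[[0,0,0],[0,0,0],0]]}'
python3 go.py 655 16 235 1.49
```

```text
t: 31.7
position: [449.9, 286.6, 86.1]
eef_rot: [-3.14, -0.002, 0.098]
force: [-0.6, 1.3, 5.1]
width: 56.1
grip_force: 35.0
t: 32.45
position: [450.1, 286.0, 237.1]
eef_rot: [-3.141, -0.003, 0.098]
force: [0.4, 0.3, -3.4]
width: 56.4
grip_force: 35.0
t: 33.7
position: [447.7, 284.8, 232.4]
eef_rot: [-3.138, 0.003, 1.489]
force: [-0.3, 0.2, -2.7]
width: 56.0
grip_force: 35.0
t33.7 pos [447.7 284.8 232.4] rot [-3.138e+00  3.000e-03  1.489e+00] w56.0 g35.0 F [-0.3  0.2 -2.7]
turn [-0.004  0.003 -0.001] shift cm [-25.12  22.83  -0.26]
```

```bash
python3 -m pendant '{"increments":[[[-1.1,1,0],[0,0,0],0],[[-2.2,2,0],[0,0,0],0],[[-3,2.7,0],[0,0,0],0],[[-3.2,2.9,0],[0,0,0],0],[[-3.2,2.9,0],[0,0,0],0],[[-3.2,2.9,0],[0,0,0],0],[[-3.2,2.9,0],[0,0,0],0],[[-2.8,2.6,0],[0,0,0],0],[[-2,1.8,0],[0,0,0],0],[[-1.2,1.1,0],[0,0,0],0],[[0,0,0],[0,0,0],0],[[0,0,0],[0,0,0],0]]}'
python3 go.py 655 16 90 1.49
```

```text
t: 35.2
position: [655.5, 18.2, 235.1]
eef_rot: [-3.141, -0.001, 1.49]
force: [-0.3, 0.3, -3.3]
width: 56.1
grip_force: 35.0
t35.2 pos [655.5  18.2 235.1] rot [-3.141e+00 -1.000e-03  1.490e+00] w56.1 g35.0 F [-0.3  0.3 -3.3]
turn [-0.001 -0.001  0.   ] shift cm [-0.22 -0.04 14.51]
```

```bash
python3 -m pendant '{"increments":[[[-0.2,0,2],[0,0,0],0],[[0,0,3],[0,0,0],0],[[0,0,3],[0,0,0],0],[[0,0,2.5],[0,0,0],0],[[0,0,1.7],[0,0,0],0],[[0,0,1.2],[0,0,0],0],[[0,0,0.7],[0,0,0],0],[[0,0,0.2],[0,0,0],0],[[0,0,0],[0,0,0],0]]}'
python3 go.py 655 16 90 1.49
```

```text
t: 36.33
position: [656.5, 15.2, 92.9]
eef_rot: [3.14, -0.0, 1.49]
force: [-0.9, 0.1, -2.9]
width: 56.4
grip_force: 35.0
t36.3 pos [656.5  15.2  92.9] rot [ 3.14 -0.    1.49] w56.4 g35.0 F [-0.9  0.1 -2.9]
turn [ 0.001 -0.    -0.   ] shift cm [ 0.07 -0.16  0.29]
```

```bash
python3 -m pendant '{"increments":[[[0,0,0.2],[0,0,0],0],[[0,0,0.08],[0,0,0],0],[[0,0,0],[0,0,0],0]]}'
python3 -m pendant '{"increments":[[[0,0,0],[0,0,0],1],[[0,0,0],[0,0,0],1],[[0,0,0],[0,0,0],1],[[0,0,0],[0,0,0],1],[[0,0,-2],[0,0,0],1],[[0,0,-4],[0,0,0],1],[[0,0,-4],[0,0,0],1],[[0,0,-2],[0,0,0],1],[[0,0,0],[0,0,-0.13],1],[[0,0,0],[0,0,0],1]]}'
python3 go.py 461 49.5 110 1.62
```

```text
t: 36.7
position: [656.4, 15.2, 90.1]
eef_rot: [3.141, -0.0, 1.49]
force: [-0.8, 0.4, 0.0]
width: 56.0
grip_force: 35.0
t: 37.95
position: [655.9, 15.2, 209.8]
eef_rot: [3.141, -0.0, 1.618]
force: [0.2, -0.6, 0.3]
width: 88.3
grip_force: 0.0
t38.0 pos [655.9  15.2 209.8] rot [ 3.141 -0.     1.618] w88.3 g0.0 F [ 0.2 -0.6  0.3]
turn [ 0.    -0.    -0.002] shift cm [  4.38 -19.29   9.98]
```

```bash
python3 -m pendant '{"increments":[[[0.3,-1.3,0],[0,0,0],1],[[0.6,-2.8,0],[0,0,0],1],[[0.8,-3.6,0],[0,0,0],1],[[0.8,-3.6,0],[0,0,0],1],[[0.8,-3.6,1],[0,0,0],1],[[0.7,-2.8,2],[0,0,0],1],[[0.4,-1.6,3],[0,0,0],1],[[0,0,3],[0,0,0],1],[[0,0,1],[0,0,0],1],[[0,0,0],[0,0,0],1],[[0,0,0],[0,0,0],1]]}'
python3 - <<'E'
from h import *
im=cv2.convertScaleAbs(camera("wrist"),alpha=1.3,beta=10);c=calibration("wrist")
t=cv2.convertScaleAbs(camera("top"),alpha=1.5,beta=15);ct=calibration("top")
a=overlay(im,c,[box(461,49.5,.05,-14,14,-32,32,15)],.8,(0,60,560,360))
b=overlay(t,ct,[circ(661.4,95.7,22,106),circ(648.6,-63.7,24.5,122),circ(655,16,26,129)],2.88,(230,135,120,100))
cv2.imwrite("pics/w8.png",np.hstack([a,b]))
E
python3 go.py 461 49.5 22 1.62
```

```text
t: 39.33
position: [462.1, 49.8, 110.6]
eef_rot: [3.14, -0.0, 1.619]
force: [0.7, 0.6, -1.2]
width: 87.7
grip_force: 0.0
t39.4 pos [462.2  49.8 110.6] rot [ 3.139 -0.     1.62 ] w88.0 g0.0 F [ 0.4 -0.2 -0.1]
turn [ 0.002 -0.    -0.   ] shift cm [-0.02 -0.12  8.86]
```

View pics/w8.png

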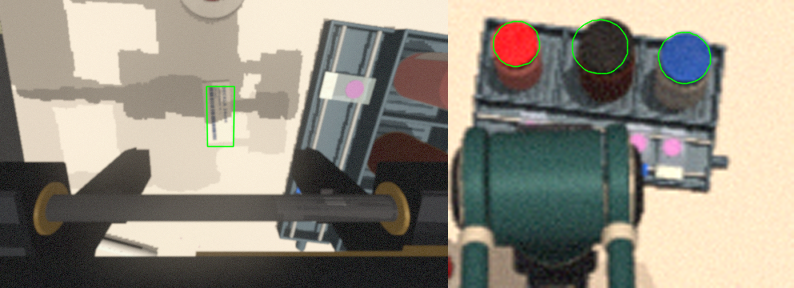

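All three bottles sit in their bays: red (516,43), dark (603,45), blue (686,57). The carton lies about 5 mm further left than the overlay, so I'll correct for that and grasp it.

```bash
python3 -m pendant '{"increments":[[[0.4,-0.25,2],[0,0,0],1],[[0,0,2.5],[0,0,0],1],[[0,0,2],[0,0,0],1],[[0,0,1.4],[0,0,0],1],[[0,0,0.7],[0,0,0],1],[[0,0,0.2],[0,0,0],1],[[0,0,0],[0,0,0],0],[[0,0,0],[0,0,0],0],[[0,0,0],[0,0,0],0],[[0,0,0],[0,0,0],0],[[0,0,0],[0,0,0],0],[[0,0,0],[0,0,0],0]]}' 20
python3 -m pendant '{"increments":[[[0,0,0],[0,0,0],0],[[0,0,0],[0,0,0],0],[[0,0,0],[0,0,0],0],[[0,0,0],[0,0,0],0]]}'
python3 go.py 588 325 160 1.74
```

```text
t: 40.92
position: [458.3, 53.6, 21.4]
eef_rot: [-3.142, -0.0, 1.62]
force: [-0.0, 0.2, 0.3]
width: 30.5
grip_force: 0.0
t: 41.42
position: [458.4, 53.6, 21.4]
eef_rot: [-3.142, 0.0, 1.62]
force: [-0.2, -1.0, -0.0]
width: 0.4
grip_force: 0.0
t41.4 pos [458.4  53.6  21.4] rot [-3.142  0.     1.62 ] w0.4 g0.0 F [-0.2 -1.  -0. ]
turn [-0.    0.   -0.12] shift cm [ 24.57  17.35 -13.86]
```

The jaws shut on nothing, the same way the first dropper grasp missed, so the fingertips sit higher than assumed. I'll open, then probe downward beside the carton in small steps.

```bash
python3 -m pendant '{"increments":[[[0,0,0],[0,0,0],1],[[0,0,0],[0,0,0],1],[[0,0,0],[0,0,0],1],[[0,0,0],[0,0,0],1],[[0,0,0],[0,0,0],1],[[0,0,0.15],[0,0,0],1],[[0,0,0],[0,0,0],1]]}'
for i in 1; do python3 -m pendant '{"increments":[[[0,0,0.15],[0,0,0],1],[[0,0,0],[0,0,0],1]]}'; done
python3 - <<'E'
from h import *
im=camera("wrist");c=calibration("wrist");p=sensors.observe()["position"];print(p)
cv2.imwrite("pics/w9raw.png",im)
h=cv2.cvtColor(im,cv2.COLOR_BGR2GRAY)
# bright-cream carton footprint between fingers: print coarse map
print(proj(c,[[p[0],p[1],15],[p[0],p[1]-32,15],[p[0],p[1]+32,15],[p[0]+44,p[1],0],[p[0]-44,p[1],0]]).round(0).tolist())
E
```

```text
t: 42.3
position: [458.2, 53.6, 19.7]
eef_rot: [-3.141, -0.0, 1.62]
force: [-0.0, -0.2, 0.8]
width: 68.6
grip_force: 0.0
t: 42.55
position: [458.2, 53.6, 18.3]
eef_rot: [-3.141, -0.0, 1.62]
force: [-0.1, 0.3, -0.6]
width: 87.2
grip_force: 0.0
[458.28267694  53.59329492  18.31178713]
[[276.0, 250.0], [274.0, 302.0], [279.0, 193.0], [351.0, 243.0], [201.0, 236.0]]
```

```bash
python3 -m pendant '{"increments":[[[0,0,0.2],[0,0,0],1],[[0,0,0],[0,0,0],1]]}' | grep -E "pos|force: \["
python3 -m pendant '{"increments":[[[0,0,0.2],[0,0,0],1],[[0,0,0],[0,0,0],1]]}' | grep -E "pos|force: \["
python3 -m pendant '{"increments":[[[0,0,0.2],[0,0,0],1],[[0,0,0],[0,0,0],1]]}' | grep -E "pos|force: \["
```

```text
position: [458.2, 53.6, 16.2]
force: [-0.3, -1.0, 0.8]
position: [458.2, 53.6, 14.2]
force: [-0.0, 0.2, -0.3]
position: [458.2, 53.6, 12.2]
force: [-0.3, -0.5, -0.4]
```

```bash
python3 -m pendant '{"increments":[[[0,0,0.3],[0,0,0],1],[[0,0,0],[0,0,0],1]]}' | grep -E "pos|force: \["
python3 -m pendant '{"increments":[[[0,0,0.3],[0,0,0],1],[[0,0,0],[0,0,0],1]]}' | grep -E "pos|force: \["
python3 -m pendant '{"increments":[[[0,0,0.2],[0,0,0],1],[[0,0,0],[0,0,0],1]]}' | grep -E "pos|force: \["
python3 -m pendant '{"increments":[[[0,0,0.2],[0,0,0],1],[[0,0,0],[0,0,0],1]]}' | grep -E "pos|force: \["
```

```text
position: [458.1, 53.6, 9.1]
force: [-0.3, -0.0, -0.1]
position: [458.1, 53.6, 6.1]
force: [-0.8, -0.3, -0.1]
position: [458.2, 53.6, 4.3]
force: [-1.3, -1.2, 0.7]
position: [458.2, 53.6, 2.2]
force: [0.5, -0.3, -0.0]
```

```bash
python3 -m pendant '{"increments":[[[0,0,0.2],[0,0,0],1],[[0,0,0],[0,0,0],1]]}' | grep -E "pos|force: \["
python3 -m pendant '{"increments":[[[0,0,0.2],[0,0,0],1],[[0,0,0],[0,0,0],1]]}' | grep -E "pos|force: \["
python3 -m pendant '{"increments":[[[0,0,0.2],[0,0,0],1],[[0,0,0],[0,0,0],1]]}' | grep -E "pos|force: \["
python3 -m pendant '{"increments":[[[0,0,0.2],[0,0,0],1],[[0,0,0],[0,0,0],1]]}' | grep -E "pos|force: \["
```

```text
position: [458.2, 53.6, 0.2]
force: [-0.6, -0.2, 0.2]
position: [458.2, 53.6, -1.8]
force: [-0.6, 0.9, -0.5]
position: [458.2, 53.6, -3.8]
force: [0.5, -0.1, -0.5]
position: [458.2, 53.6, -5.8]
force: [0.1, 0.6, 0.5]
```

```bash
python3 - <<'E'
from h import *
im=camera("wrist");cv2.imwrite("pics/w9.png",cv2.convertScaleAbs(im,alpha=1.8,beta=20));print(sensors.observe()["position"],sensors.observe()["width"])
E
```

```text
[458.27591069  53.62173157  -5.68948282] 88.19745060200293
```

View pics/w9.png

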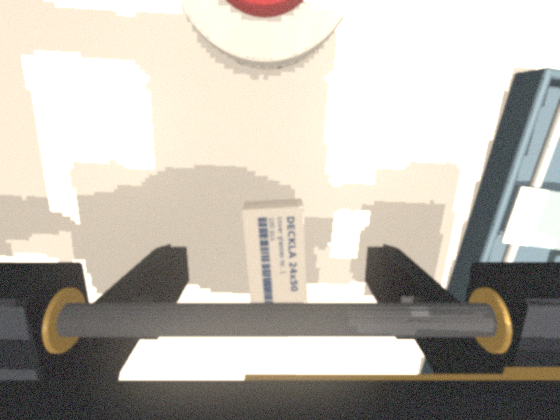

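The carton is between the open fingers (top end at 273,203), and the fingertips are still above the table. Probing on.

```bash
python3 -m pendant '{"increments":[[[0,0,0.2],[0,0,0],1],[[0,0,0],[0,0,0],1]]}' | grep -E "pos|force: \["
python3 -m pendant '{"increments":[[[0,0,0.2],[0,0,0],1],[[0,0,0],[0,0,0],1]]}' | grep -E "pos|force: \["
python3 -m pendant '{"increments":[[[0,0,0.2],[0,0,0],1],[[0,0,0],[0,0,0],1]]}' | grep -E "pos|force: \["
```

```text
position: [458.2, 53.6, -7.7]
force: [-0.5, -0.3, -0.2]
position: [458.2, 53.6, -9.8]
force: [0.3, -0.8, 0.3]
position: [458.2, 53.6, -11.8]
force: [0.1, -0.3, -0.9]
```

```bash
python3 -m pendant '{"increments":[[[0,0,0],[0,0,0],0],[[0,0,0],[0,0,0],0],[[0,0,0],[0,0,0],0],[[0,0,0],[0,0,0],0],[[0,0,0],[0,0,0],0],[[0,0,0],[0,0,0],0],[[0,0,0],[0,0,0],0],[[0,0,0],[0,0,0],0],[[0,0,0],[0,0,0],0]]}' 15
```

```text
t: 47.28
position: [458.3, 53.6, -11.6]
eef_rot: [-3.142, -0.0, 1.62]
force: [-0.0, 0.4, 0.7]
width: 28.0
grip_force: 14.6
```

Gripped at 28.0 mm, which is the carton's width. Lifting and carrying it to the slide box.

```bash
python3 -m pendant '{"increments":[[[0,0,-1],[0,0,0],0],[[0,0,-2],[0,0,0],0],[[0,0,-4],[0,0,0],0],[[0,0,-4],[0,0,-0.06],0],[[0,0,-3],[0,0,-0.06],0],[[0,0,0],[0,0,0],0]]}'
python3 go.py 588 325 125 1.74
```

```text
t: 48.02
position: [460.9, 53.8, 131.8]
eef_rot: [3.135, 0.001, 1.739]
force: [0.2, 0.1, -0.7]
width: 28.4
grip_force: 14.6
t48.0 pos [460.9  53.8 131.8] rot [3.135e+00 1.000e-03 1.739e+00] w28.4 g14.6 F [ 0.2  0.1 -0.7]
turn [ 0.007  0.001 -0.001] shift cm [24.59 17.09  0.68]
```

```bash
python3 -m pendant '{"increments":[[[1.2,0.8,0],[0,0,0],0],[[2.5,1.8,0],[0,0,0],0],[[3.4,2.4,0],[0,0,0],0],[[3.5,2.4,0],[0,0,0],0],[[3.5,2.4,0],[0,0,0],0],[[3.5,2.4,0],[0,0,0],0],[[3.3,2.3,0],[0,0,0],0],[[2.3,1.6,0],[0,0,0],0],[[1.3,0.9,0],[0,0,0],0],[[0,0,0],[0,0,0],0],[[0,0,0],[0,0,0],0]]}'
python3 go.py 588 325 26 1.74
```

```text
t: 49.4
position: [583.9, 322.8, 127.5]
eef_rot: [-3.14, 0.001, 1.739]
force: [-0.3, -0.9, -0.6]
width: 28.7
grip_force: 14.6
t49.4 pos [583.9 322.8 127.5] rot [-3.140e+00  1.000e-03  1.739e+00] w28.7 g14.6 F [-0.3 -0.9 -0.6]
turn [-0.002  0.001 -0.001] shift cm [ 0.15  0.44 10.15]
```

```bash
python3 -m pendant '{"increments":[[[0.1,0.4,2],[0,0,0],0],[[0,0,2.5],[0,0,0],0],[[0,0,2.2],[0,0,0],0],[[0,0,1.6],[0,0,0],0],[[0,0,1],[0,0,0],0],[[0,0,0.5],[0,0,0],0],[[0,0,0],[0,0,0],0],[[0,0,0],[0,0,0],0]]}'
python3 -m pendant '{"increments":[[[0,0,0.1],[0,0,0],0],[[0,0,0],[0,0,0],0]]}'
```

```text
t: 50.4
position: [589.2, 325.8, 31.3]
eef_rot: [3.14, -0.0, 1.74]
force: [-0.2, 0.1, -0.5]
width: 28.3
grip_force: 14.6
t: 50.65
position: [588.7, 325.5, 29.8]
eef_rot: [3.141, -0.0, 1.74]
force: [-0.9, 0.4, -0.1]
width: 28.1
grip_force: 14.6
```

```bash
python3 -m pendant '{"increments":[[[0,0,0.2],[0,0,0],0],[[0,0,0],[0,0,0],0]]}'
python3 -m pendant '{"increments":[[[0,0,0.2],[0,0,0],0],[[0,0,0],[0,0,0],0]]}'
python3 -m pendant '{"increments":[[[0,0,0.1],[0,0,0],0],[[0,0,0],[0,0,0],0]]}'
```

```text
t: 50.9
position: [588.3, 325.3, 27.1]
eef_rot: [-3.141, 0.0, 1.74]
force: [-1.1, -0.0, -0.9]
width: 28.1
grip_force: 14.6
t: 51.15
position: [588.3, 325.3, 25.1]
eef_rot: [-3.141, 0.0, 1.74]
force: [-0.1, 0.2, -1.3]
width: 28.3
grip_force: 14.6
t: 51.4
position: [588.5, 325.4, 24.9]
eef_rot: [3.142, -0.0, 1.74]
force: [-1.9, -0.5, 2.5]
width: 28.5
grip_force: 14.6
```

Contact. I'll release, retreat, and verify numerically since the picture budget is used up.

```bash
python3 -m pendant '{"increments":[[[0,0,0],[0,0,0],0.6],[[0,0,0],[0,0,0],0.6],[[0,0,0],[0,0,0],0.6],[[0,0,0],[0,0,0],0.6],[[0,0,-2],[0,0,0],0.6],[[0,0,-4],[0,0,0],0.6],[[0,0,-5],[0,0,0],0.6],[[0,0,-5],[0,0,0],0.6],[[2,-4,-2],[0,0,0],0.6],[[3,-5,0],[0,0,0],0.6],[[3,-5,0],[0,0,0],0.6],[[3,-5,0],[0,0,0],0.6]]}'
python3 -m pendant '{"increments":[[[3,-3,0],[0,0,0],0.6],[[3,-3,0],[0,0,0],0.6],[[3,0,0],[0,0,0],0.6],[[0,0,0],[0,0,0],0.6],[[0,0,0],[0,0,0],0.6]]}'
python3 - <<'E'
from h import *
im=camera("top");c=calibration("top");hsv=cv2.cvtColor(im,cv2.COLOR_BGR2HSV)
C=(655,16,-.08);S=(588,325,.17);B=(608,-334,-.075)
def rel(p,F):
    d=np.array(p[:2])-F[:2];a=F[2];return (np.array([[np.cos(a),np.sin(a)],[-np.sin(a),np.cos(a)]])@d).round(1)
def blobs(lo,hi,z,P,r,F,name,amin=40):
    u,v=proj(c,[[*P,z]])[0].astype(int);m=np.zeros(im.shape[:2],np.uint8);m[v-r:v+r,u-r:u+r]=cv2.inRange(hsv,lo,hi)[v-r:v+r,u-r:u+r]
    n,l,st,ce=cv2.connectedComponentsWithStats(m)
    for i in range(1,n):
        if st[i,4]>amin:
            p=px2w(c,*ce[i],z);print(name,st[i],p.round(1),"rel",rel(p,F))
blobs((0,130,90),(10,255,255),106,(661,96),18,C,"red")
blobs((0,0,0),(180,255,40),129,(655,16),14,C,"dark")
blobs((105,100,40),(130,255,255),122,(649,-64),18,C,"blue")
blobs((0,0,110),(40,90,255),51,(588,325),26,S,"carton")
blobs((0,130,90),(12,255,255),44,(451.3,171.6),15,(451.3,171.6,0),"timer")
blobs((0,0,60),(180,60,200),160,(604,-334),22,B,"flap")
E
```

```text
t: 52.9
position: [381.4, 402.5, 206.4]
eef_rot: [3.139, -0.002, 1.739]
force: [0.4, 1.0, 0.5]
width: 52.7
grip_force: 0.0
t: 53.52
position: [308.7, 480.0, 205.1]
eef_rot: [3.141, 0.0, 1.74]
force: [-0.5, -0.3, 0.2]
width: 52.8
grip_force: 0.0
dark [269 142  27  22 443] [646.4  11.9 129. ] rel [-8.2 -4.7]
blue [304 146  18  18 248] [647.8 -65.8 122. ] rel [ -0.7 -82.1]
carton [145 151  52  15 591] [648.2 340.2  51. ] rel [61.9  4.8]
carton [162 170  23  13 188] [592.2 322.3  51. ] rel [ 3.7 -3.4]
carton [145 195  52   8 218] [524.5 303.7  51. ] rel [-66.2 -10.2]
timer [218 221  14  13  76] [452.5 171.8  44. ] rel [1.2 0.2]
flap [ 392  155   44   32 1168] [ 603.6 -331.1  160. ] rel [-4.6  2.5]
```

```bash
python3 - <<'E'
from h import *
im=camera("top");c=calibration("top");hsv=cv2.cvtColor(im,cv2.COLOR_BGR2HSV)
u,v=proj(c,[[661.4,95.7,106]])[0].astype(int);print(u,v,hsv[v,u],hsv[v+3,u-3])
m=cv2.inRange(hsv,(0,150,60),(12,255,255))|cv2.inRange(hsv,(165,150,60),(180,255,255));m2=np.zeros_like(m);m2[v-18:v+18,u-18:u+18]=m[v-18:v+18,u-18:u+18]
n,l,st,ce=cv2.connectedComponentsWithStats(m2)
for i in range(1,n):
    if st[i,4]>20:print(st[i],px2w(c,*ce[i],106).round(1))
m=cv2.inRange(hsv,(0,0,0),(180,255,40));u,v=proj(c,[[655,16,129]])[0].astype(int);print(u,v)
E
```

```text
253 149 [178 236 157] [  0 231 157]
[245 142  17  19 227] [658.2  96.4 106. ]
282 150
```

```bash
python3 -c "
from cell import job_done;print(job_done())"
```

```text
the job is handed in; nothing more can be done
None
```

I handed the job in at about 54 s with everything placed: the dropper is in the bin with the flap shut, the red, dark amber and blue bottles stand in the left, middle and right bays, and the carton lies on the slide box. The timer did not move. The first dropper and carton grasps missed and were redone, and the carton's final position was checked only by camera measurement; no verdict came back from the judge.

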